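# Reload the heel-block magazine

## Task

Pull the yellow guard of the heel-block feeder down until it is fully open, then load every beech heel block lying on the bench into the magazine, one after another, flat and pressed down past the two brass spring lips so that the lips hold it in. When all of them are in, push the guard back up until it is fully closed. Leave the tape measure where it stands.

Things in the scene. Friction and masses are not known exactly. Their poses are not given: they have to be found in the camera images.
- feeder: Heel-block feeder, fixed to the bench: dark base plate 150 x 172 mm, green housings and an upright aluminium magazine shaft for five blocks. Origin: on the bench, on the shaft's vertical axis. x points to its back (away from the robot at yaw 0), y to its left, z up. Behind the shaft a green housing (x +38 to +98 mm) is 92 mm high.
- shaft_top (a point): On the shaft's axis, 150 mm above the bench, where its walls end in a flared lead-in (up to 162 mm). Inside the shaft is 54 mm (feeder x) by 88 mm (feeder y): blocks lie with their long side along feeder y, either way round. Front and back walls are open over the middle 54 mm of y, so fingers can straddle a block there.
- mouth (a point): On the shaft's axis, 121 mm above the bench, level with the flat underside of the two brass lips. A block let down into the shaft rests on the lips' bevels, its underside about 13 mm above this point. Press its top (8 to 18 N) to about 4 mm below this point: the lips snap over it and the sprung stack holds it up against them, its origin 18 mm below this point.
- lip_left (a joint): The left brass lip (the right one is its mirror image), in m: 0 = sprung out, 8 mm into the shaft from the end wall at feeder y = +44 mm; grows as it is pushed back, up to 0.011. Bevelled on top over 14 mm of height, flat below. If one end of a block stays caught on its lip, press that end.
- follower (a joint): Red sprung floor of the magazine, in m: 0 = up just under the lips (empty), grows downward; 0.017 with one block held under the lips, 0.018 more for each further block; stop at 0.099.
- guard (a joint): Yellow guard in front of and over the mouth, hinged along its bottom front edge, in rad: 0 closed (upright, its top flap covering the mouth), 1.3 fully open (swung forward and down towards the robot). It stays where it is left; moving it takes about 2 to 4 N at the bar.
- guard_bar (a point): Middle of the guard's pull bar: round steel bar of 10 mm diameter, 110 mm long along feeder y, standing 40 mm off the top flap; it can turn in the fingers. With the guard closed it lies 157 mm above the hinge and 10 mm behind it. The flap is 60 mm deep, 150 mm wide, 115 mm above the hinge.
- guard_hinge (a point): Middle of the guard's hinge line, which runs along feeder y, 45 mm in front of the shaft's axis and 50 mm above the bench.
- block_1: Beech heel block, 50 mm (x) by 84 mm (y) by 18 mm (z), about 55 g, flat, pale wood with a dark line round the edge and four small dark holes on top. Origin: centre of its underside. Identical with the other blocks; two to four of the five are present.
- block_2: Beech heel block, 50 mm (x) by 84 mm (y) by 18 mm (z), about 55 g, flat, pale wood with a dark line round the edge and four small dark holes on top. Origin: centre of its underside. Identical with the other blocks; two to four of the five are present.
- block_3: Beech heel block, 50 mm (x) by 84 mm (y) by 18 mm (z), about 55 g, flat, pale wood with a dark line round the edge and four small dark holes on top. Origin: centre of its underside. Identical with the other blocks; two to four of the five are present.
- block_4: Beech heel block, 50 mm (x) by 84 mm (y) by 18 mm (z), about 55 g, flat, pale wood with a dark line round the edge and four small dark holes on top. Origin: centre of its underside. Identical with the other blocks; two to four of the five are present.
- block_5: Beech heel block, 50 mm (x) by 84 mm (y) by 18 mm (z), about 55 g, flat, pale wood with a dark line round the edge and four small dark holes on top. Origin: centre of its underside. Identical with the other blocks; two to four of the five are present.
- eyelet_press: Green hand press standing fixed between the blocks and the feeder: base plate 170 x 110 mm (origin: on the bench, about its middle), column and ram up to 290 mm high, and a lever that leans towards the robot and ends in a black ball 70 to 120 mm in front of the origin, 327 to 375 mm above the bench. Steer round it or pass above it.
- tape_measure: Yellow tape measure 31 x 98 x 65 mm, loose bystander between the feeder and the green eyelet press; origin: centre of its underside.
Things that resemble listed ones, but are neither listed nor needed, are in the scene too. Leave any turquoise look-alike of the block_4 alone.

How it is judged:
On the way, in this order (a step that is already met when the one before it is completed fails the run):
1. the guard is pulled fully open (value of joint guard above 1.2 rad), for 0.2 s.
2. every block present lies flat in the magazine, held under the lips (z of block_1 in the frame of mouth between -0.125 and -0.0165 m and x of block_1 in the frame of mouth between -0.006 and 0.006 m and y of block_1 in the frame of mouth between -0.006 and 0.006 m and angle between the z axis of each of block_1, block_2, block_3, block_4, block_5 and the z axis of feeder, either way round below 0.1 rad and z of block_2 in the frame of mouth between -0.125 and -0.0165 m and x of block_2 in the frame of mouth between -0.006 and 0.006 m and y of block_2 in the frame of mouth between -0.006 and 0.006 m and z of block_3 in the frame of mouth between -0.125 and -0.0165 m and x of block_3 in the frame of mouth between -0.006 and 0.006 m and y of block_3 in the frame of mouth between -0.006 and 0.006 m and z of block_4 in the frame of mouth between -0.125 and -0.0165 m and x of block_4 in the frame of mouth between -0.006 and 0.006 m and y of block_4 in the frame of mouth between -0.006 and 0.006 m and z of block_5 in the frame of mouth between -0.125 and -0.0165 m and x of block_5 in the frame of mouth between -0.006 and 0.006 m and y of block_5 in the frame of mouth between -0.006 and 0.006 m), for 0.3 s.
3. the guard is pushed fully closed (value of joint guard below 0.06 rad), for 0.2 s.
At the end, for the whole second after the job is handed in: Every block present lies in the magazine below the lips (its underside at least 16.5 mm below the lips' underside, within 6 mm of the shaft's axis in feeder x and y, within 0.1 rad of flat) and at rest, and the guard is closed (below 0.06 rad) (all of step 2 and value of joint guard below 0.06 rad and linear speed of each of block_1, block_2, block_3, block_4, block_5 below 0.02 m/s); the robot touches nothing.
It fails at once if the tape measure is moved more than 30 mm (distance of tape_measure from where it was at the start of the episode above 0.03 m).
Of block_1, block_2, block_3, block_4, block_5 only 2 to 4 are there at a start; the rules pass over those that are not, and their reading is None.
At some moment in a run one of block_1, block_2, block_3, block_4, block_5 may be knocked a few centimetres aside while the robot is not near it.
Once in a run the grip may slacken for a moment while it holds something.
It also fails if it takes over 210 s, if anything falls off the work surface, if the arm or the gripper's body presses on something with over 40 N, if the wrist force passes 120 N, or if a joint passes its speed limit or range.

## Robot

A 7-joint arm with a two-finger parallel gripper is mounted at the origin on a cart in front of the work surface, level with it; the furniture and walls round the work are solid. World frame = base frame: x ahead of the robot, y to its left, z up, the work surface at z = 0. Lengths are in m, angles in rad, forces in N, time in s.
With the tool pointing down it reaches from about 0.4 to 0.875 m from the base axis. Payload 19.3 kg.
Tool frame: the origin (TCP) lies midway between the tips of the shut fingers; the grasp point (between the pads) lies 19 mm behind it; z points along the fingers, y is the direction in which the jaws open and shut (so a half turn about z gives the same grasp; the last joint's range is limited). The gripper opens to 85 mm and grips with 20 to 120 N. Pads are 22 mm wide; open, the fingers measure 114 mm over their backs; the gripper's body (76 mm by 85 mm) begins 54 mm behind the grasp point. The pads swing forward as they close: fully open they stand 13 mm farther back than shut.
Start: joints at [1.09, 0.521, -0.036, 1.599, 0.021, 1.021, -0.113], TCP at [0.25, -0.573, 0.231] pointing down, gripper open.
Joint ranges: [-2.91, 2.91], [-0.3, 2.13], [-1.5, 1.42], [0.17, 2.43], [-1.26, 4.41], [0.16, 1.93], [-2.52, 2.52]. Speed limits (rad/s): [1.89, 1.89, 2.39, 2.39, 3.01, 3.01, 3.01].

## Interface

Orientations are given as [roll, pitch, yaw] about the fixed x, y, z axes, in that order (R = Rz(yaw) Ry(pitch) Rx(roll)).
In Python, from workcell import bot, eyes gives the robot as it stands. The module is installed in compiled form; this text tells all that it offers.
- The arm moves only by the shell command python3 -m jog 'ROWS' [FORCE]. ROWS is JSON, a list of rows, each an object with "delta_pos": the shift along the world's x, y, z in mm, a list of three; "spin": the turn about the world's z in rad; "claw": the closure, from 0 (fully open) to 1 (shut). In form: [{"delta_pos": [tx, ty, tz], "spin": spin, "claw": claw}, ...]. A call has 1 to 8 rows; each row is the pose to reach, as a shift and turn from the pose measured when the call began; what a row does not reach only later rows make up. A row lasts 1/10 s, in which the tool goes at most 50 mm and 8.59 degrees, less where a joint would pass 70% of its speed; a pose out of reach is approached as far as the arm can. A call with a gripper value outside its range is refused whole. The fingers move at their own pace and stop on an object; FORCE is the grip in N (left out, the last holds). Time passes only in rows, so rows that repeat a pose let the fingers close. It gives the time, the measured TCP pose, the force and the opening at its end, in the units of the state.
- bot.observe(): the state, without advancing time (a new reading comes with each control period).
- eyes.grab_frame(name): name is "scene" or "top" or "wrist"; returns the picture (400x640x3 uint8, blue, green, red); there is no depth.
- eyes.camera_params(name): a dict with "fx", "fy", "cx", "cy" (pixels), "origin" and "attitude" of the camera in the world. Camera axes: x right, y up, looking along -z (the intrinsics and any distortion apply to the point x, -y, -z); pixel columns grow to the right and rows downward; lengths in m; the calibration is good to about 2 mm. The wrist camera is an equidistant fisheye: a pixel r from the principal point sees the ray r / f radians off the axis. A picture is of the moment at which its call begins: read the wrist's pose just before it. camera_params takes no time and is no camera call; for the wrist camera it gives the pose at the moment of the call.
- bot.job_done(): hands the job in, once; it reports no verdict.
The state is a dict: "clock": time; "qpos": joint angles; "qd": joint speeds; "joint_efforts": joint torques, N m; "position": TCP position; "tool_rot": TCP orientation; "force": force on the tool from outside, world axes, zero at the start; "moment": the same for the moment, N m; "grip_width": finger opening in m.
Only numpy, scipy, OpenCV 4.12 (cv2) and the standard library are available. Lean on these libraries where they do the work, as an engineer would, in place of code of your own. Each camera call takes 0.05 s, during which the arm holds its last target. There are 200 camera calls.

## Working session

There is one attempt and no reset: what is moved stays moved. The work goes in short steps, Python scripts to look and compute and a shell command to move; the robot and the scene stay as the last step left them, time stands still between calls to the robot, and variables do not carry over. Pictures are saved under pics/ and viewed, about 12 in all and at most 16, crops included, and the job is handed in when it is done.

```bash
mkdir -p pics; python3 - <<'E'
from workcell import bot, eyes
import cv2,numpy as np
s=bot.observe(); print({k:np.round(v,3).tolist() for k,v in s.items()})
for n in ("scene","top"):
    cv2.imwrite(f"pics/{n}0.png",eyes.grab_frame(n)); print(n,eyes.camera_params(n))
E
```

```text
{'clock': 0.0, 'qpos': [1.09, 0.522, -0.036, 1.6, 0.021, 1.021, -0.113], 'qd': [0.0, 0.002, 0.0, -0.0, -0.001, -0.0, 0.001], 'joint_efforts': [-0.0, -92.71, 1.98, -36.993, 0.018, 0.008, -0.0], 'position': [0.249, -0.573, 0.231], 'tool_rot': [-3.14, 0.0, 0.411], 'force': [0.287, -0.119, 0.027], 'moment': [-0.016, 0.033, -0.008], 'grip_width': 0.085}
scene {'fx': 455.947028480881, 'fy': 455.947028480881, 'cx': 317.9773232262777, 'cy': 192.6602547338878, 'origin': array([-0.29979288,  0.88146812,  0.71010715]), 'attitude': array([ 1.11691966, -0.02121347, -2.44072689])}
top {'fx': 462.27149158402045, 'fy': 462.27149158402045, 'cx': 310.1320573087367, 'cy': 204.15345775362513, 'origin': array([0.27207521, 0.03487369, 1.42335221]), 'attitude': array([ 0.12917512, -0.02403766, -1.58883035])}
```

View pics/scene0.png

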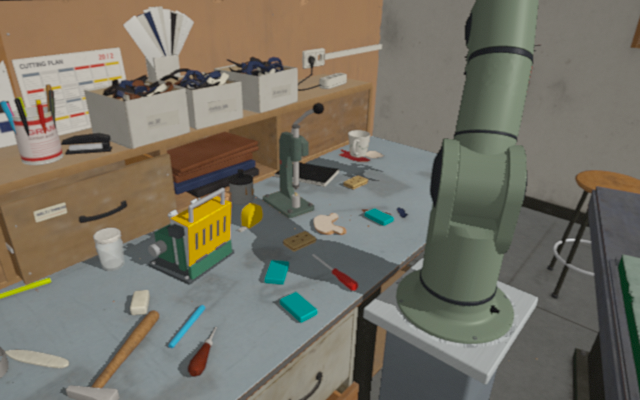

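View pics/top0.png

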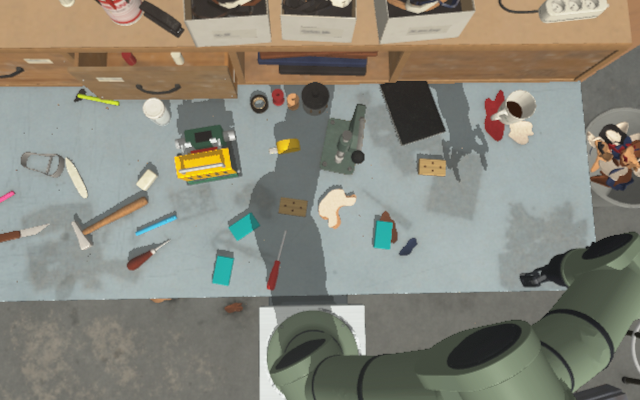

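The top view shows pale blocks at (293,207) and (432,167), the guard at (205,163), the tape at (288,146), and the press at (345,140). Teal look-alikes are at (243,224), (223,268) and (384,234). I'll zoom in next.

```bash
cat > h.py <<'E'
from workcell import bot, eyes
import cv2,numpy as np
from scipy.spatial.transform import Rotation as R
def cam(n): 
    p=eyes.camera_params(n); return p,R.from_euler('xyz',p['attitude']).as_matrix()
def px2w(n,u,v,z,pc=None):
    p,A=pc or cam(n); x=(u-p['cx'])/p['fx']; y=(v-p['cy'])/p['fy']
    if n=='wrist':
        r=np.hypot(x,y); k=np.sin(r)/max(r,1e-9); d=np.array([x*k,-y*k,-np.cos(r)])
    else: d=np.array([x,-y,-1])
    d=A@d; return p['origin']+d*(z-p['origin'][2])/d[2]
def w2px(n,P,pc=None):
    p,A=pc or cam(n); q=A.T@(np.asarray(P)-p['origin']); x,y,z=q[0],-q[1],-q[2]
    if n=='wrist':
        r=np.hypot(x,y); t=np.arctan2(r,z); x,y=x/r*t,y/r*t
    else: x,y=x/z,y/z
    return np.array([p['cx']+p['fx']*x,p['cy']+p['fy']*y])
def blocks(n,img,z=0.018,pc=None):
    hsv=cv2.cvtColor(img,cv2.COLOR_BGR2HSV)
E
python3 - <<'E'
from h import *
a=cv2.imread('pics/top0.png'); 
c=cv2.resize(a[85:290,160:460],None,fx=2.66,fy=2.66,interpolation=cv2.INTER_CUBIC); cv2.imwrite('pics/c0.png',c)
b=cv2.imread('pics/scene0.png')
c=cv2.resize(b[90:310,140:420],None,fx=2.7,fy=2.7,interpolation=cv2.INTER_CUBIC); cv2.imwrite('pics/c1.png',c)
for u,v in [(293,207),(432,167)]: print(px2w('top',u,v,.018),px2w('wrist',320,200,0))
for u,v in [(300,240),(357,182)]: print(px2w('scene',u,v,.018))
E
```

```text
[0.44603832 0.05041326 0.018     ] [ 0.21353544 -0.5876933   0.        ]
[ 0.56520964 -0.38448775  0.018     ] [ 0.21353544 -0.5876933   0.        ]
[0.44333417 0.05746173 0.018     ]
[ 0.55638234 -0.37710697  0.018     ]
```

View pics/c0.png

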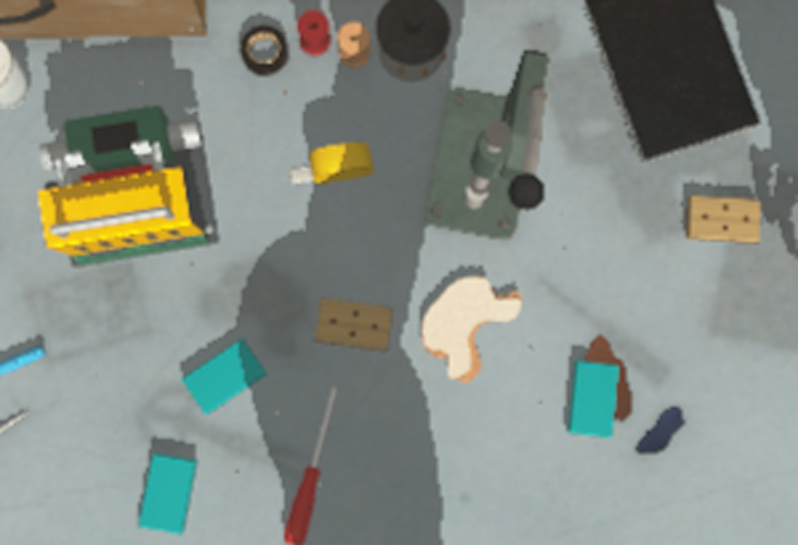

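View pics/c1.png

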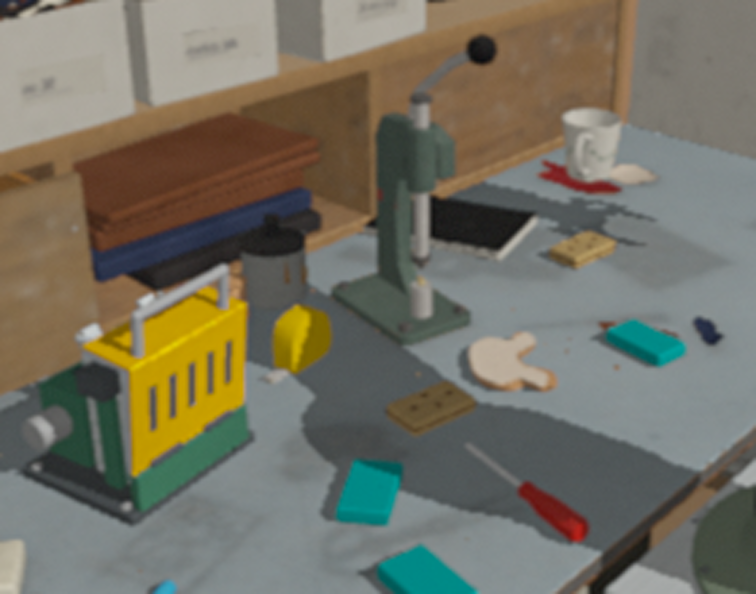

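```bash
python3 - <<'E'
from h import *
T=lambda u,v,z:px2w('top',u/2.66+160,v/2.66+85,z)
S=lambda u,v,z:px2w('scene',u/2.7+140,v/2.7+90,z)
print('bar top',T(55,231,.207),T(170,213,.207)); print('bar scene',S(137,310,.207),S(225,268,.207))
for n,c in dict(A=[(320,298),(393,307),(388,350),(315,341)],B=[(691,195),(761,200),(760,243),(689,238)]).items():
    P=np.array([T(u,v,.018) for u,v in c]); d=P[1]-P[0]+P[2]-P[3]; print(n,P.mean(0),np.linalg.norm(d)/2,np.linalg.norm(P[3]-P[0]),'long dir',np.arctan2(d[1],d[0]))
print('A scene',np.mean([S(u,v,.018) for u,v in [(388,407),(453,380),(477,402),(410,432)]],0))
print('B scene',np.mean([S(u,v,.018) for u,v in [(550,250),(577,232),(616,241),(577,266)]],0))
print('base plate z.012 front corners', S(135,520,.0),S(253,437,.0),T(78,265,0.0),T(217,240,0))
print('press', [T(u,v,0.01) for u,v in [(426,225),(512,238),(455,88)]],'ball',T(526,191,.35),S(481,50,.35))
print('tape',T(342,160,.065))
E
```

```text
bar top [0.52136996 0.34566355 0.207     ] [0.53825841 0.23126053 0.207     ]
bar scene [0.5359347  0.33951907 0.207     ] [0.54627792 0.23365254 0.207     ]
A [0.44669372 0.05013459 0.018     ] 0.08463351837042964 0.050180023988549614 long dir -1.709491263221407
B [ 0.56419055 -0.38649825  0.018     ] 0.0832043796517421 0.05153438341282243 long dir -1.6555977902407373
A scene [0.44324764 0.05677377 0.018     ]
B scene [ 0.56485272 -0.37558172  0.018     ]
base plate z.012 front corners [0.53229738 0.36933097 0.        ] [0.55792934 0.20579095 0.        ] [0.52306677 0.3711804  0.        ] [0.55055992 0.20960356 0.        ]
press [array([ 0.56320637, -0.03559296,  0.01      ]), array([ 0.54638004, -0.13611722,  0.01      ]), array([ 0.72866002, -0.0735692 ,  0.01      ])] ball [ 0.52296857 -0.10881551  0.35      ] [ 0.52878954 -0.11314832  0.35      ]
tape [0.6280155  0.06072795 0.065     ]
```

The two views agree to about 1 cm: feeder near (0.567, 0.293) at yaw ≈0.155, block A near (0.446, 0.053), and block B near (0.565, -0.382). I'll move up and around the press to the feeder, then look with the wrist camera.

```bash
R='' 
python3 -m jog '[{"delta_pos":[50,80,100],"spin":0.15,"claw":0},{"delta_pos":[90,130,190],"spin":0.3,"claw":0},{"delta_pos":[160,370,200],"spin":1.2,"claw":0},{"delta_pos":[160,370,200],"spin":1.2,"claw":0},{"delta_pos":[160,370,200],"spin":1.2,"claw":0},{"delta_pos":[160,370,200],"spin":1.2,"claw":0},{"delta_pos":[160,370,200],"spin":1.2,"claw":0},{"delta_pos":[160,370,200],"spin":1.2,"claw":0}]' 40
python3 -m jog '[{"delta_pos":[160,370,200],"spin":0.4,"claw":0}]' | tail -1 | cut -c1-300
```

```text
clock: 0.9
position: [0.3887, -0.254, 0.4105]
tool_rot: [-3.14, 0.0, 1.617]
force: [1.3, -0.3, 0.5]
grip_width: 0.0855
grip_width: 0.0855
```

```bash

python3 -m jog '[{"delta_pos":[20,440,-30],"spin":0,"claw":0},{"delta_pos":[20,440,-30],"spin":0,"claw":0},{"delta_pos":[20,440,-30],"spin":0,"claw":0},{"delta_pos":[20,440,-30],"spin":0,"claw":0},{"delta_pos":[20,440,-30],"spin":0,"claw":0},{"delta_pos":[20,440,-30],"spin":0,"claw":0},{"delta_pos":[20,440,-30],"spin":0,"claw":0},{"delta_pos":[20,440,-30],"spin":0,"claw":0}]'
python3 - <<'E'
from h import *
s=bot.observe(); print(s['position'],s['tool_rot'],np.abs(s['qd']).max())
pc=cam('wrist'); print(pc); cv2.imwrite('pics/w1.png',eyes.grab_frame('wrist')); cv2.imwrite('pics/t1.png',eyes.grab_frame('top'))
import pickle; pickle.dump(pc,open('w1.pkl','wb'))
E
```

```text
clock: 1.8
position: [0.4239, 0.1857, 0.4054]
tool_rot: [-3.14, 0.0, 1.766]
force: [1.8, -0.4, 0.9]
grip_width: 0.0854
[0.42391812 0.18574309 0.40535248] [-3.14026268e+00  4.24918114e-04  1.76634750e+00] 1.4052872617067558
({'fx': 309.70691628693146, 'fy': 309.70691628693146, 'cx': 319.9247483827311, 'cy': 203.27242019406262, 'origin': array([0.40796065, 0.26744708, 0.54792083]), 'attitude': array([-3.26975223e-01,  2.10889026e-04,  1.95612809e-01])}, array([[ 9.80928722e-01, -1.84136179e-01, -6.22311057e-02],
       [ 1.94367689e-01,  9.28944180e-01,  3.15093496e-01],
       [-2.10889025e-04, -3.21179977e-01,  9.47018151e-01]]))
```

View pics/w1.png

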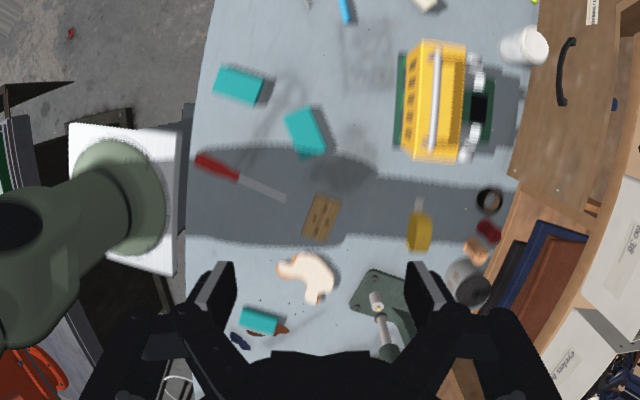

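The wrist view shows the bar from (437,45) to (431,150), block A at (321,218), and the tape at (419,232).

```bash
python3 - <<'E'
from h import *
import pickle; pc=pickle.load(open('w1.pkl','rb')); im=cv2.imread('pics/w1.png')
a,b=px2w('wrist',437,48,.207,pc),px2w('wrist',431,148,.207,pc); print(a,b,(a+b)/2,np.linalg.norm(a-b),np.arctan2(a[0]-b[0],-(a[1]-b[1])), np.arctan2(-(a-b)[0],(a-b)[1]))
c=np.array([px2w('wrist',*p,.018,pc) for p in [(317,194),(341,200),(326,243),(303,236)]]); print(c.mean(0),c[3]-c[0])
print(px2w('wrist',419,232,.065,pc), bot.observe()['position'])
cv2.imwrite('pics/c2.png',cv2.resize(im[20:180,370:530],None,fx=3.7,fy=3.7,interpolation=cv2.INTER_CUBIC))
E
```

```text
[0.52353682 0.3601834  0.207     ] [0.54308732 0.24507195 0.207     ] [0.53331207 0.30262768 0.207     ] 0.11675986766007748 -2.97335821038111 0.1682344432086833
[0.45171534 0.06205268 0.018     ] [-0.01007649 -0.0862024   0.        ]
[0.62192781 0.08821984 0.065     ] [0.4228761  0.18976367 0.40492002]
```

View pics/c2.png

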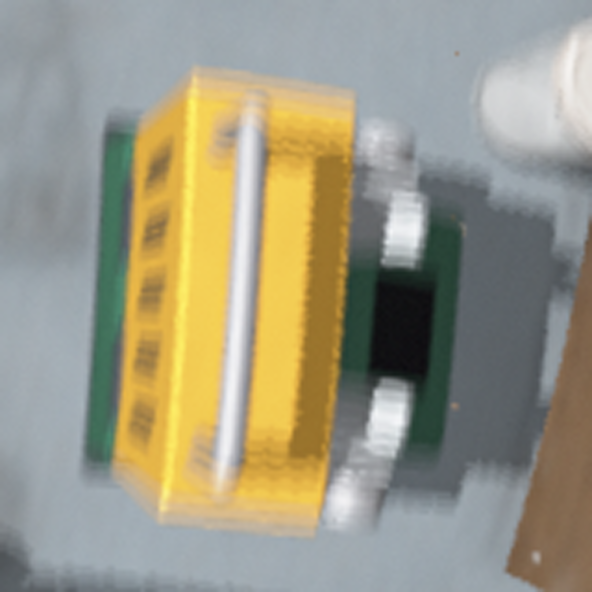

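```bash

python3 -m jog '[{"delta_pos":[111,100,-110],"spin":-0.035,"claw":0.4},{"delta_pos":[111,100,-110],"spin":-0.035,"claw":0.4},{"delta_pos":[111,100,-110],"spin":-0.035,"claw":0.4},{"delta_pos":[111,100,-110],"spin":-0.035,"claw":0.4},{"delta_pos":[111,100,-110],"spin":-0.035,"claw":0.4},{"delta_pos":[111,100,-110],"spin":-0.035,"claw":0.4},{"delta_pos":[111,100,-110],"spin":-0.035,"claw":0.4}]'
cat >> h.py <<'E'
def look(f,n='wrist',crop=None,k=1):
    s=bot.observe(); pc=cam(n); im=eyes.grab_frame(n)
    print(np.round(s['clock'],2),np.round(s['position'],4),round(s['tool_rot'][2],3),'F',np.round(s['force'],1),'w',round(s['grip_width'],4))
    import pickle; pickle.dump(pc,open(f'pics/{f}.pkl','wb')); cv2.imwrite(f'pics/{f}_full.png',im)
    if crop: im=cv2.resize(im[crop[1]:crop[3],crop[0]:crop[2]],None,fx=k,fy=k,interpolation=cv2.INTER_CUBIC)
    cv2.imwrite(f'pics/{f}.png',im)
def load(f):
    import pickle; return pickle.load(open(f'pics/{f}.pkl','rb'))
E
python3 -c "
from h import *
look('w2'); look('t2','top')"
```

```text
clock: 2.6
position: [0.5337, 0.2892, 0.2957]
tool_rot: [-3.14, -0.002, 1.74]
force: [0.2, 0.1, 0.0]
grip_width: 0.0517
2.6 [0.5337 0.2892 0.2957] 1.74 F [0.2 0.1 0. ] w 0.0517
2.65 [0.5339 0.2891 0.2961] 1.739 F [ 0.1  0.1 -0.3] w 0.0513
```

View pics/w2.png

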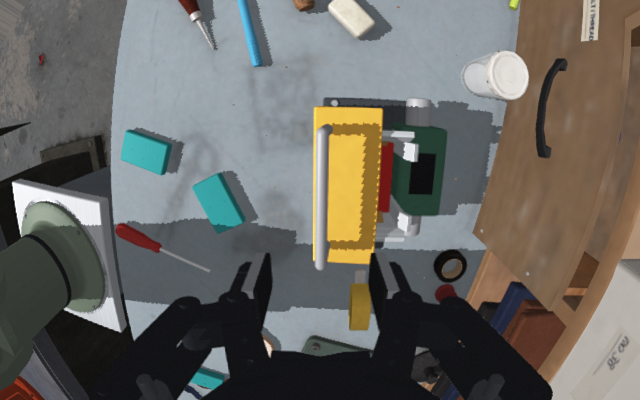

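Arm stopped: the bar runs from (322,127) to (320,269), and the flap's rear edge is at (382,108)–(377,263).

```bash
python3 -c "
from h import *
pc=load('w2')
a,b=px2w('wrist',322,127,.207,pc),px2w('wrist',320,269,.207,pc); print(a,b,(a+b)/2,np.linalg.norm(a-b),np.arctan2(-(a-b)[0],(a-b)[1]))
for p in [(313,107),(382,108),(377,263),(315,260)]: print(px2w('wrist',*p,.167,pc))
print(w2px('wrist',[.534,.290,.277],pc))
print('blk? green base', px2w('wrist',335,102,0,pc))
"
```

```text
[0.52448295 0.353376   0.207     ] [0.54312025 0.23522112 0.207     ] [0.5338016  0.29429856 0.207     ] 0.11961573987512034 0.156447206517881
[0.51461663 0.36637599 0.167     ]
[0.57396793 0.37671788 0.167     ]
[0.60307505 0.22767671 0.167     ]
[0.54041928 0.22128531 0.167     ]
[320.32377817 248.54403519]
blk? green base [0.54025929 0.37577656 0.        ]
```

```bash

python3 -m jog '[{"delta_pos":[0,4,-50],"spin":-0.012,"claw":0.4},{"delta_pos":[0,4,-90],"spin":-0.012,"claw":0.4},{"delta_pos":[0,4,-105],"spin":-0.012,"claw":0.4},{"delta_pos":[0,4,-107],"spin":-0.012,"claw":0.6},{"delta_pos":[0,4,-107],"spin":-0.012,"claw":1},{"delta_pos":[0,4,-107],"spin":-0.012,"claw":1},{"delta_pos":[0,4,-107],"spin":-0.012,"claw":1},{"delta_pos":[0,4,-107],"spin":-0.012,"claw":1}]' 40
```

```text
clock: 3.5
position: [0.5347, 0.2935, 0.1912]
tool_rot: [3.14, -0.003, 1.727]
force: [-0.8, -0.8, 8.8]
grip_width: 0.0081
```

```bash

python3 -m jog '[{"delta_pos":[-12,-2,0],"spin":0,"claw":1},{"delta_pos":[-23,-4,0],"spin":0,"claw":1},{"delta_pos":[-35,-5,-2],"spin":0,"claw":1},{"delta_pos":[-46,-7,-4],"spin":0,"claw":1},{"delta_pos":[-46,-7,-4],"spin":0,"claw":1}]'
python3 -c "
from h import *
look('s3','scene',(140,90,420,310),2.7)"
```

```text
clock: 4.0
position: [0.4881, 0.2854, 0.1861]
tool_rot: [3.14, -0.002, 1.727]
force: [10.4, 4.8, -38.1]
grip_width: 0.0077
4.0 [0.4881 0.2854 0.1861] 1.727 F [ 10.4   4.8 -38.1] w 0.0077
```

View pics/s3.png

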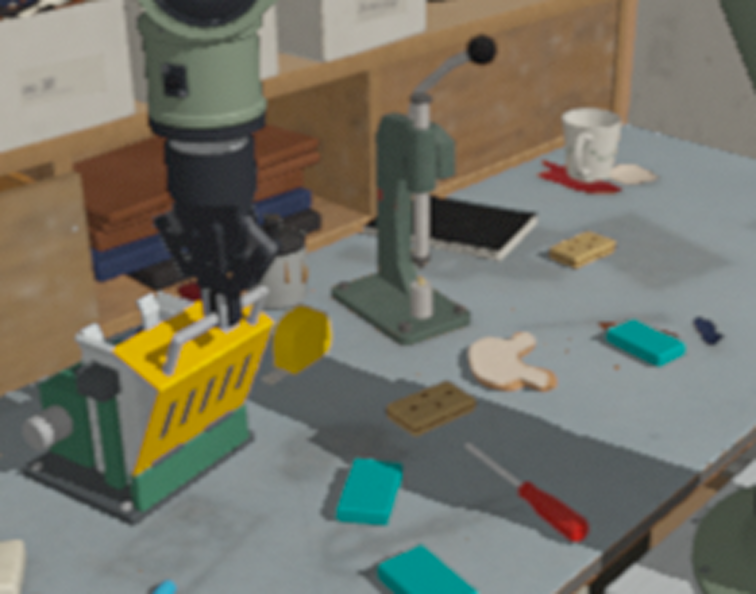

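The guard is following the pull, but the bar drags the tool down with 38 N. I'll soften the grip and run a slightly lower arc.

```bash

python3 -m jog '[{"delta_pos":[0,0,-2],"spin":0,"claw":0.88},{"delta_pos":[0,0,-3],"spin":0,"claw":0.85},{"delta_pos":[0,0,-3],"spin":0,"claw":0.85}]' 20
python3 -m jog '[{"delta_pos":[-11,-2,-3],"spin":0,"claw":0.85},{"delta_pos":[-22,-4,-8],"spin":0,"claw":0.85},{"delta_pos":[-33,-5,-13],"spin":0,"claw":0.85},{"delta_pos":[-43,-7,-19],"spin":0,"claw":0.85},{"delta_pos":[-43,-7,-19],"spin":0,"claw":0.85}]' 20
```

```text
clock: 4.35
position: [0.4888, 0.2857, 0.184]
tool_rot: [3.139, -0.002, 1.726]
force: [0.3, 1.0, -0.5]
grip_width: 0.013
clock: 4.85
position: [0.4442, 0.2784, 0.1645]
tool_rot: [3.14, -0.002, 1.728]
force: [0.5, 0.3, 0.6]
grip_width: 0.0127
```

```bash

python3 -m jog '[{"delta_pos":[-19,-3,-13],"spin":0,"claw":0.85},{"delta_pos":[-36,-6,-30],"spin":0,"claw":0.85},{"delta_pos":[-51,-8,-48],"spin":0,"claw":0.85},{"delta_pos":[-62,-10,-69],"spin":0,"claw":0.85},{"delta_pos":[-62,-10,-69],"spin":0,"claw":1},{"delta_pos":[-62,-10,-69],"spin":0,"claw":1},{"delta_pos":[-65,-10,-78],"spin":0,"claw":1},{"delta_pos":[-68,-11,-84],"spin":0,"claw":1}]' 20
python3 -m jog '[{"delta_pos":[-2,0,-5],"spin":0,"claw":1},{"delta_pos":[-2,0,-5],"spin":0,"claw":1}]' 20
python3 -c "
from h import *
look('s4','scene',(140,90,420,310),2.7)"
```

```text
clock: 5.65
position: [0.3902, 0.2737, 0.0856]
tool_rot: [3.115, -0.013, 1.723]
force: [89.6, 13.2, 42.8]
grip_width: 0.0127
clock: 5.85
position: [0.3934, 0.2756, 0.0828]
tool_rot: [3.106, -0.016, 1.721]
force: [26.9, 0.6, 18.7]
grip_width: 0.0088
5.85 [0.3934 0.2756 0.0828] 1.721 F [26.9  0.6 18.7] w 0.0088
```

View pics/s4.png

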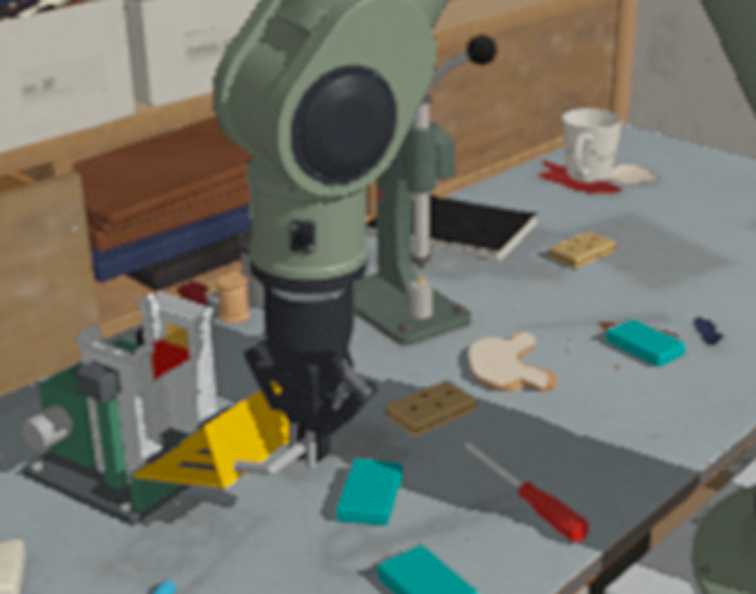

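```bash

python3 -m jog '[{"delta_pos":[0,0,0],"spin":0,"claw":0.7},{"delta_pos":[0,0,0],"spin":0,"claw":0.6},{"delta_pos":[0,0,0],"spin":0,"claw":0.6}]' 20
python3 -c "
from h import *
look('s5','scene',(180,180,320,300),5)
look('w5','wrist')
for z in (.09,.1,.11,.12,.13):
  a,b=px2w('scene',240/2.7+140,468/2.7+90,z),px2w('scene',314/2.7+140,440/2.7+90,z); print(z,a,b,np.linalg.norm(a-b))"
```

```text
clock: 6.2
position: [0.393, 0.2755, 0.0827]
tool_rot: [3.107, -0.015, 1.722]
force: [-0.0, 0.9, -0.4]
grip_width: 0.0343
6.2 [0.393  0.2755 0.0827] 1.722 F [-0.   0.9 -0.4] w 0.0343
6.25 [0.3929 0.2755 0.0826] 1.722 F [-0.   0.2 -0.1] w 0.0339
0.09 [0.42042112 0.3305242  0.09      ] [0.40497384 0.2581257  0.09      ] 0.07402811534790933
0.1 [0.40880678 0.33940886 0.1       ] [0.3936086  0.26817787 0.1       ] 0.07283431980868359
0.11 [0.39719243 0.34829351 0.11      ] [0.38224335 0.27823004 0.11      ] 0.0716405242694578
0.12 [0.38557808 0.35717817 0.12      ] [0.37087811 0.28828221 0.12      ] 0.07044672873023204
0.13 [0.37396373 0.36606283 0.13      ] [0.35951287 0.29833439 0.13      ] 0.06925293319100628
```

View pics/s5.png

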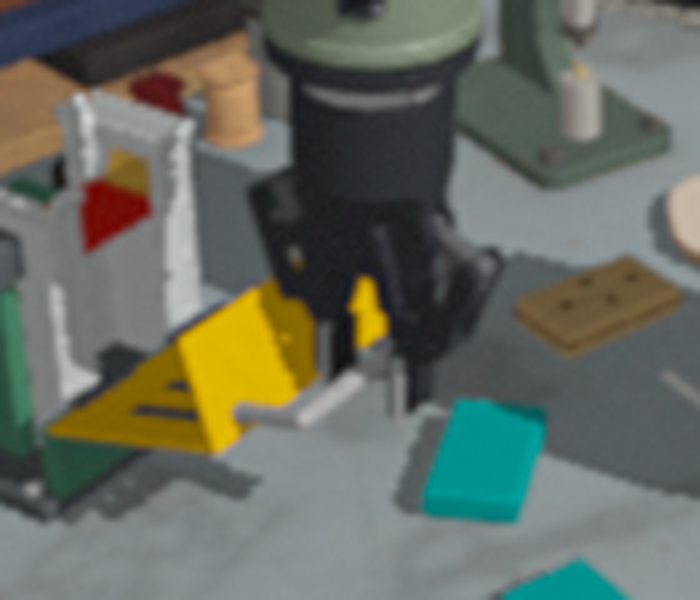

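```bash
python3 - <<'E'
from h import *
from scipy.optimize import least_squares
pcS,pcW=load('s5'),load('w2')
def W(o,psi,P): c,s=np.cos(psi),np.sin(psi); return np.array([o[0]+c*P[0]-s*P[1],o[1]+s*P[0]+c*P[1],P[2]])
def G(th,back,up,y): # point on guard
    c,s=np.cos(th),np.sin(th); return np.array([-.045+back*c-up*s,y,.05+back*s+up*c])
# closed: wrist w2 (bar ends, flap corners) ; scene closed c1
def res(p,full=False):
    x,y,psi,th=p; r=[]
    for P,(u,v) in [(G(0,.01,.157,.057),(322,127)),(G(0,.01,.157,-.057),(320,269)),(G(0,.06,.115,.075),(382,108)),(G(0,.06,.115,-.075),(377,263)),(G(0,0,.115,.075),(313,107)),(G(0,0,.115,-.075),(315,260))]:
        r.append(w2px('wrist',W((x,y),psi,P),pcW)-(u,v))
    for P,(u,v) in [(G(0,0,.115,.075),(96,352)),(G(0,0,.115,-.075),(247,302)),(G(0,0,0,-.075),(250,405)),(G(0,0,0,.075),(135,470))]:
        r.append(w2px('scene',W((x,y),psi,P),pcS)-(u/2.7+140,v/2.7+90))
    for P,(u,v) in [(G(th,0,0,.075),(50,430)),(G(th,0,.115,.075),(212,452)),(G(th,.01,.157,.055),(240,411)),(G(th,.06,.115,.075),(182,345))]:
        r.append(w2px('scene',W((x,y),psi,P),pcS)-(u/5+180,v/5+180))
    return np.array(r).ravel()
f=least_squares(res,[.568,.29,.156,1.2],loss='soft_l1'); print(f.x); print(res(f.x).reshape(-1,2).round(1))
print('bar open model',W(f.x[:2],f.x[2],G(f.x[3],.01,.157,0)),'bar closed',W(f.x[:2],f.x[2],G(0,.01,.157,0)))
E
```

```text
[0.57138922 0.30039598 0.15171021 1.23303043]
[[ 4.5  3.4]
 [ 3.3 -3.1]
 [ 0.6  0.1]
 [-5.3 -2.4]
 [ 1.4 -1.4]
 [-2.4  0.3]
 [12.1  7.3]
 [-0.7  1.2]
 [ 0.9  1. ]
 [ 2.6  4.4]
 [ 2.6  2.5]
 [ 2.9 -0.4]
 [14.7  0.1]
 [ 0.5 -2.5]]
bar open model [0.38375414 0.2717094  0.11146164] bar closed [0.53679123 0.29510647 0.207     ]
```

View pics/w5.png

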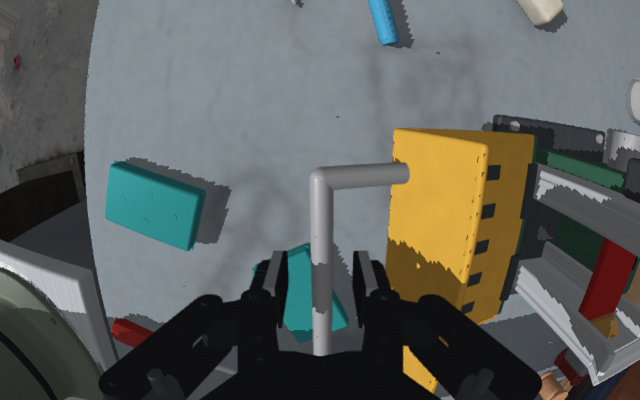

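The wrist view shows the bar centred between the fingers at (322,260) and the guard well open, θ≈1.23 by fit. I'll raise, shut the fingers and press down on the bar to make sure it reaches the stop.

```bash

python3 -m jog '[{"delta_pos":[0,0,30],"spin":0,"claw":0.6},{"delta_pos":[0,0,60],"spin":0,"claw":0.6},{"delta_pos":[0,0,60],"spin":0,"claw":1},{"delta_pos":[0,0,60],"spin":0,"claw":1},{"delta_pos":[0,0,60],"spin":0,"claw":1},{"delta_pos":[0,0,60],"spin":0,"claw":1}]' 20
python3 -c "
from h import *
look('w6')
pc=load('w5')
for z in (.1,.11): print(z,px2w('wrist',318,178,z,pc),px2w('wrist',321,300,z,pc))
look('s6','scene')"
```

```text
clock: 6.9
position: [0.3924, 0.2752, 0.1419]
tool_rot: [3.108, -0.015, 1.722]
force: [0.1, 0.4, 0.1]
grip_width: 0.0002
6.9 [0.3924 0.2752 0.1419] 1.722 F [0.1 0.4 0.1] w 0.0002
0.1 [0.38391105 0.32613771 0.1       ] [0.39444513 0.26559912 0.1       ]
0.11 [0.38326907 0.3284047  0.11      ] [0.39296986 0.272655   0.11      ]
6.95 [0.3925 0.2753 0.1419] 1.722 F [0.7 0.4 0.5] w -0.0
```

```bash

python3 -m jog '[{"delta_pos":[0,0,-15],"spin":0,"claw":1},{"delta_pos":[0,0,-25],"spin":0,"claw":1},{"delta_pos":[0,0,-25],"spin":0,"claw":1}]' 20
for i in 1 2 3; do python3 -m jog '[{"delta_pos":[0,0,-4],"spin":0,"claw":1},{"delta_pos":[0,0,-4],"spin":0,"claw":1}]'|grep -E 'pos|force'; done
```

```text
clock: 7.3
position: [0.3918, 0.275, 0.1158]
tool_rot: [3.11, -0.014, 1.722]
force: [-0.1, 0.5, 0.5]
grip_width: 0.0
position: [0.3916, 0.2749, 0.1115]
force: [0.0, 1.1, 0.1]
position: [0.3916, 0.2748, 0.1072]
force: [0.0, 0.3, -0.2]
position: [0.392, 0.2752, 0.1053]
force: [-14.4, -12.5, 63.5]
```

The bar bottoms out at a top height of 0.106 m, so the guard is on its stop at θ≈1.3. The hinge therefore lies slightly further back than assumed. I'll measure the open shaft directly from above.

```bash

python3 -m jog '[{"delta_pos":[0,0,50],"spin":0,"claw":0},{"delta_pos":[0,0,100],"spin":0,"claw":0},{"delta_pos":[30,0,150],"spin":0,"claw":0},{"delta_pos":[70,-20,200],"spin":0,"claw":0},{"delta_pos":[110,-30,230],"spin":0,"claw":0},{"delta_pos":[160,-50,230],"spin":0,"claw":0},{"delta_pos":[180,-50,230],"spin":0,"claw":0},{"delta_pos":[180,-50,230],"spin":0,"claw":0}]' 
python3 -m jog '[{"delta_pos":[0,0,0],"spin":0,"claw":0},{"delta_pos":[0,0,0],"spin":0,"claw":0}]' >/dev/null
python3 -c "
from h import *
look('w7')"
```

```text
clock: 8.7
position: [0.5767, 0.2223, 0.3348]
tool_rot: [3.107, -0.013, 1.717]
force: [-0.3, -0.5, -2.2]
grip_width: 0.0854
8.9 [0.5765 0.2222 0.3345] 1.716 F [0.1 0.4 0.5] w 0.0852
```

View pics/w7.png

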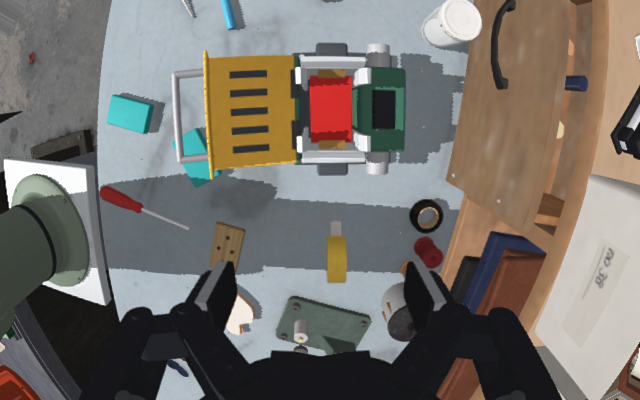

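The open shaft is seen from above: red follower at (330,108), end walls at v≈60 and 157. The guard is flat forward.

```bash
cat >> h.py <<'E'
def redctr(f,n='wrist',roi=(280,50,380,170),z=.121):
    im=cv2.imread(f'pics/{f}_full.png'); hsv=cv2.cvtColor(im,cv2.COLOR_BGR2HSV)
    m=(((hsv[...,0]<8)|(hsv[...,0]>172))&(hsv[...,1]>150)&(hsv[...,2]>90)).astype('uint8')
    M=np.zeros_like(m); M[roi[1]:roi[3],roi[0]:roi[2]]=m[roi[1]:roi[3],roi[0]:roi[2]]
    c=max(cv2.findContours(M,0,2)[0],key=cv2.contourArea); r=cv2.boxPoints(cv2.minAreaRect(c)); P=np.array([px2w(n,u,v,z,load(f)) for u,v in r])
    print(r.round(0).tolist(),P.mean(0).round(4),[np.linalg.norm(P[i]-P[i-1]).round(4) for i in (1,2)],[np.arctan2(*(P[i]-P[i-1])[1::-1]).round(3) for i in (1,2)])
E
python3 - <<'E'
from h import *
redctr('w7')
look('t7','top'); look('s7','scene')
redctr('t7','top',(165,110,260,190)); redctr('s7','scene',(140,160,260,280))
pc=load('w7')
print('walls z=.162',[px2w('wrist',*p,.162,pc).round(4) for p in [(297,55),(357,56),(300,163),(367,163)]])
print('bar',[px2w('wrist',*p,.102,pc).round(4) for p in [(175,72),(180,161)]])
E
```

```text
[[310.0, 76.0], [351.0, 76.0], [351.0, 141.0], [310.0, 141.0]] [0.5847 0.303  0.121 ] [np.float64(0.0465), np.float64(0.0758)] [np.float64(0.158), np.float64(-1.415)]
8.95 [0.5762 0.2225 0.3347] 1.717 F [-0.3  0.2  0.4] w 0.0859
9.0 [0.576  0.2227 0.3349] 1.718 F [-0.1  0.1 -0.1] w 0.0853
[[191.0, 150.0], [210.0, 147.0], [213.0, 164.0], [193.0, 167.0]] [0.5816 0.3089 0.121 ] [np.float64(0.0557), np.float64(0.0498)] [np.float64(-1.412), np.float64(-2.972)]
[[197.0, 216.0], [209.0, 216.0], [209.0, 229.0], [197.0, 229.0]] [0.5751 0.284  0.121 ] [np.float64(0.0313), np.float64(0.0683)] [np.float64(-2.402), np.float64(2.483)]
walls z=.162 [array([0.5406, 0.3526, 0.162 ]), array([0.6001, 0.361 , 0.162 ]), array([0.5589, 0.2427, 0.162 ]), array([0.6282, 0.2527, 0.162 ])]
bar [array([0.3852, 0.3301, 0.102 ]), array([0.4024, 0.2159, 0.102 ])]
```

```bash
cat >> h.py <<'E'
def blk(f,n='wrist',z=.018,tol=.012,pc=None):
    im=cv2.imread(f'pics/{f}_full.png'); hsv=cv2.cvtColor(im,cv2.COLOR_BGR2HSV); pc=load(f)
    m=((hsv[...,0]>=11)&(hsv[...,0]<=26)&(hsv[...,1]>70)&(hsv[...,1]<225)&(hsv[...,2]>50)).astype('uint8')
    m=cv2.morphologyEx(m,cv2.MORPH_CLOSE,np.ones((5,5)))
    for c in cv2.findContours(m,0,2)[0]:
        if cv2.contourArea(c)<150: continue
        Q=np.array([px2w(n,u,v,z,pc)[:2] for u,v in c[:,0]])
        if np.abs(Q).max()>1.5: continue
        (x,y),(w,h),a=cv2.minAreaRect((Q*1000).astype('float32')); 
        if min(w,h)<25 or max(w,h)>115: continue
        a=np.radians(a+(90 if h>w else 0)); a=(a)%np.pi
        print(f,np.round([x/1000,y/1000],4),'size',round(min(w,h)),round(max(w,h)),'long dir',round(a,3),'px',c[:,0].mean(0).round())
E
python3 -m jog '[{"delta_pos":[-30,-45,0],"spin":-0.1,"claw":0},{"delta_pos":[-65,-90,0],"spin":-0.2,"claw":0},{"delta_pos":[-100,-130,-40],"spin":-0.28,"claw":0},{"delta_pos":[-130,-160,-80],"spin":-0.28,"claw":0},{"delta_pos":[-130,-170,-120],"spin":-0.28,"claw":0},{"delta_pos":[-130,-170,-145],"spin":-0.28,"claw":0},{"delta_pos":[-130,-170,-145],"spin":-0.28,"claw":0},{"delta_pos":[-130,-170,-145],"spin":-0.28,"claw":0}]'
python3 - <<'E'
from h import *
blk('t7','top'); blk('s7','scene')
look('w8'); blk('w8')
E
```

```text
clock: 9.85
position: [0.4464, 0.0537, 0.1911]
tool_rot: [3.107, -0.013, 1.439]
force: [0.6, 0.4, 0.4]
grip_width: 0.0852
t7 [ 0.566  -0.3832] size 52 85 long dir 1.495 px [430. 166.]
s7 [0.0383 0.389 ] size 40 65 long dir 0.718 px [342. 390.]
s7 [0.4435 0.0612] size 65 93 long dir 1.427 px [299. 241.]
s7 [ 0.5624 -0.3741] size 69 106 long dir 1.488 px [356. 182.]
9.85 [0.4464 0.0537 0.1911] 1.439 F [0.6 0.4 0.4] w 0.0852
w8 [0.4505 0.0551] size 48 83 long dir 1.417 px [323. 179.]
w8 [0.6487 0.0638] size 67 81 long dir 1.725 px [484. 154.]
w8 [0.7819 0.1565] size 38 39 long dir 2.588 px [558.  75.]
```

```bash

python3 -m jog '[{"delta_pos":[4,1,-50],"spin":-0.02,"claw":0},{"delta_pos":[4,1,-100],"spin":-0.02,"claw":0},{"delta_pos":[4,1,-150],"spin":-0.02,"claw":0},{"delta_pos":[4,1,-180],"spin":-0.02,"claw":0},{"delta_pos":[4,1,-190],"spin":-0.02,"claw":0},{"delta_pos":[4,1,-190],"spin":-0.02,"claw":0.3}]'
python3 -m jog '[{"delta_pos":[0,0,0],"spin":0,"claw":0.5},{"delta_pos":[0,0,0],"spin":0,"claw":0.6},{"delta_pos":[0,0,0],"spin":0,"claw":0.6},{"delta_pos":[0,0,0],"spin":0,"claw":0.6}]' 60
```

```text
clock: 10.5
position: [0.4523, 0.0559, 0.0024]
tool_rot: [3.104, -0.013, 1.42]
force: [-0.2, 0.7, 0.3]
grip_width: 0.0731
clock: 10.9
position: [0.454, 0.0563, 0.0047]
tool_rot: [3.1, -0.015, 1.419]
force: [-3.3, 1.7, 20.3]
grip_width: 0.048
```

```bash

python3 -m jog '[{"delta_pos":[0,0,20],"spin":0,"claw":0.6},{"delta_pos":[0,0,60],"spin":0,"claw":0.6},{"delta_pos":[0,0,110],"spin":0,"claw":0.6},{"delta_pos":[0,0,160],"spin":0,"claw":0.6},{"delta_pos":[0,20,210],"spin":0,"claw":0.6},{"delta_pos":[10,50,230],"spin":0.1,"claw":0.6},{"delta_pos":[30,85,230],"spin":0.2,"claw":0.6},{"delta_pos":[50,120,230],"spin":0.31,"claw":0.6}]' 60
python3 -m jog '[{"delta_pos":[30,40,0],"spin":0.1,"claw":0.6},{"delta_pos":[50,80,0],"spin":0.1,"claw":0.6},{"delta_pos":[70,120,0],"spin":0,"claw":0.6},{"delta_pos":[74,122,0],"spin":0,"claw":0.6},{"delta_pos":[74,122,0],"spin":0,"claw":0.6}]' 60
python3 -c "
from h import *
look('w9'); blk('w9',z=.24)"
```

```text
clock: 11.7
position: [0.5051, 0.177, 0.2378]
tool_rot: [3.096, -0.014, 1.732]
force: [-0.4, -1.0, 0.1]
grip_width: 0.0482
clock: 12.2
position: [0.579, 0.2999, 0.2391]
tool_rot: [3.095, -0.015, 1.734]
force: [0.1, 0.3, -1.5]
grip_width: 0.0478
12.2 [0.579  0.2999 0.2391] 1.734 F [ 0.1  0.3 -1.5] w 0.0478
```

View pics/w9.png

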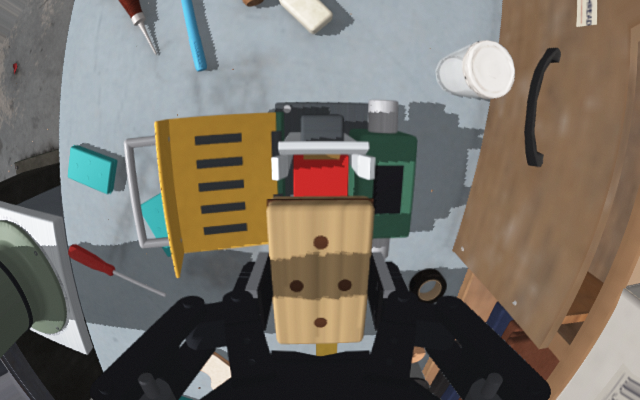

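Block A is held squarely, with top corners at (267,200), (373,200), (361,342) and (276,342). Now its pose relative to the tool.

```bash
python3 -c "
from h import *
pc=load('w9')
for z in (.248,.2524,.257):
  P=np.array([px2w('wrist',*p,z,pc) for p in [(267,200),(373,200),(361,342),(276,342)]]); print(z,P.mean(0).round(4),np.linalg.norm(P[1]-P[0]),np.linalg.norm(P[2]-P[3]),np.linalg.norm(P[3]-P[0]),np.arctan2(*(P[0]+P[1]-P[2]-P[3])[1::-1]))
redctr('w9',roi=(280,145,360,200))
print([px2w('wrist',*p,.162,pc).round(4) for p in [(279,142),(369,142),(273,165),(375,165)]])
"
```

```text
0.248 [0.5792 0.2956 0.248 ] 0.04889964625313012 0.049861301958972544 0.0861946835505163 1.7228076959796126
0.2524 [0.5786 0.2984 0.2524] 0.04730345456774102 0.048233719722536775 0.08338110006371811 1.722807695979612
0.257 [0.5779 0.3012 0.257 ] 0.04563470871483421 0.046532156475354046 0.0804396264184292 1.722807695979612
[[293.0, 155.0], [348.0, 155.0], [348.0, 196.0], [293.0, 196.0]] [0.5818 0.3224 0.121 ] [np.float64(0.0471), np.float64(0.0368)] [np.float64(0.155), np.float64(-1.386)]
[array([0.5448, 0.3513, 0.162 ]), array([0.6089, 0.3616, 0.162 ]), array([0.5428, 0.3341, 0.162 ]), array([0.6167, 0.3456, 0.162 ])]
```

```bash

python3 -m jog '[{"delta_pos":[5,4,-20],"spin":0,"claw":0.6},{"delta_pos":[5,4,-50],"spin":0,"claw":0.6},{"delta_pos":[5,4,-65],"spin":0,"claw":0.6},{"delta_pos":[5,4,-75],"spin":0,"claw":0.6},{"delta_pos":[5,4,-75],"spin":0,"claw":0.6}]' 60
for i in 1 2; do python3 -m jog '[{"delta_pos":[0,0,-5],"spin":0,"claw":0.6},{"delta_pos":[0,0,-10],"spin":0,"claw":0.6}]'|grep -E 'pos|force'; done
```

```text
clock: 12.75
position: [0.5837, 0.3019, 0.1631]
tool_rot: [3.097, -0.014, 1.732]
force: [0.1, 0.2, -0.4]
grip_width: 0.0483
position: [0.5842, 0.3038, 0.1548]
force: [-2.7, 11.0, 14.8]
position: [0.5845, 0.3045, 0.1455]
force: [1.0, 4.9, 1.0]
```

```bash

for i in 1 2; do python3 -m jog '[{"delta_pos":[0,0,-3],"spin":0,"claw":0.6},{"delta_pos":[0,0,-4],"spin":0,"claw":0.6}]'|grep -E 'pos|force|width'; done
```

```text
position: [0.5845, 0.3045, 0.1414]
force: [0.1, 1.3, 3.3]
grip_width: 0.0484
position: [0.5846, 0.3046, 0.1373]
force: [-0.5, 2.3, 3.5]
grip_width: 0.0482
```

```bash

for i in 1 2 3 4 5 6; do python3 -m jog '[{"delta_pos":[0,0,-3],"spin":0,"claw":0.6},{"delta_pos":[0,0,-5],"spin":0,"claw":0.6}]'|grep -E 'pos|force|width'|tr '\n' ' ';echo; done
```

```text
position: [0.5849, 0.3046, 0.1325] force: [-0.1, 0.5, 7.3] grip_width: 0.0482 
position: [0.5851, 0.3046, 0.1275] force: [0.7, 1.3, 2.6] grip_width: 0.0481 
position: [0.5852, 0.3047, 0.1223] force: [-0.5, 1.9, 5.5] grip_width: 0.0482 
position: [0.5852, 0.3046, 0.1172] force: [0.1, 1.9, 5.6] grip_width: 0.048 
position: [0.5852, 0.3046, 0.112] force: [-0.5, 0.8, 5.7] grip_width: 0.0479 
position: [0.5852, 0.3046, 0.1068] force: [0.2, 2.1, 3.0] grip_width: 0.0482
```

```bash

python3 -m jog '[{"delta_pos":[0,0,-3],"spin":0,"claw":0.6},{"delta_pos":[0,0,-5],"spin":0,"claw":0.6},{"delta_pos":[0,0,-5],"spin":0,"claw":0.6}]'|grep -E 'pos|force|width'
python3 -m jog '[{"delta_pos":[0,0,0],"spin":0,"claw":0.48},{"delta_pos":[0,0,0],"spin":0,"claw":0.3},{"delta_pos":[0,0,0],"spin":0,"claw":0.3},{"delta_pos":[0,0,40],"spin":0,"claw":0.3},{"delta_pos":[0,0,90],"spin":0,"claw":0.3},{"delta_pos":[0,0,120],"spin":0,"claw":0.3},{"delta_pos":[0,0,120],"spin":0,"claw":1},{"delta_pos":[0,0,120],"spin":0,"claw":1}]'
python3 -c "
from h import *
look('w10','wrist',(200,80,440,260),3); blk('w10',z=.121)"
```

```text
position: [0.5851, 0.3046, 0.1014]
force: [0.9, 2.8, 0.9]
grip_width: 0.0478
clock: 15.85
position: [0.5853, 0.3042, 0.2218]
tool_rot: [3.09, -0.018, 1.732]
force: [0.9, 0.4, -1.0]
grip_width: 0.0317
15.85 [0.5853 0.3042 0.2218] 1.732 F [ 0.9  0.4 -1. ] w 0.0317
w10 [0.7282 0.135 ] size 25 51 long dir 1.891 px [413. 361.]
w10 [0.5861 0.2955] size 50 92 long dir 1.744 px [309. 224.]
```

View pics/w10.png

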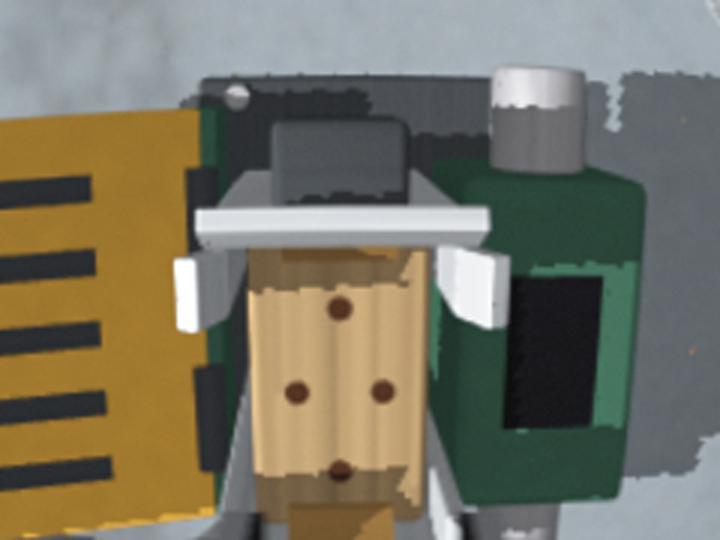

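The pale block sits under both brass lips, at (340,253) and (340,518) in the crop. A light touch with the shut fingers will confirm the height.

```bash

python3 -m jog '[{"delta_pos":[0,0,0],"spin":0,"claw":1},{"delta_pos":[0,0,0],"spin":0,"claw":1},{"delta_pos":[0,0,-45],"spin":0,"claw":1},{"delta_pos":[0,0,-80],"spin":0,"claw":1},{"delta_pos":[0,0,-92],"spin":0,"claw":1},{"delta_pos":[0,0,-92],"spin":0,"claw":1}]'|grep -E 'pos|force|width'
for i in 1 2 3 4 5; do python3 -m jog '[{"delta_pos":[0,0,-3],"spin":0,"claw":1},{"delta_pos":[0,0,-3],"spin":0,"claw":1}]'|grep -E 'pos|force'|tr '\n' ' ';echo; done
```

```text
position: [0.5842, 0.3038, 0.1273]
force: [-0.4, 0.3, 1.1]
grip_width: -0.0001
position: [0.5847, 0.3041, 0.1255] force: [0.0, -0.9, 0.1] 
position: [0.585, 0.3042, 0.123] force: [-0.4, -0.1, 0.5] 
position: [0.5851, 0.3043, 0.1201] force: [2.2, 0.0, 2.4] 
position: [0.5852, 0.3044, 0.1169] force: [0.2, -0.3, 3.1] 
position: [0.5852, 0.3044, 0.1135] force: [1.1, 0.3, 2.9]
```

```bash

python3 -m jog '[{"delta_pos":[0,0,50],"spin":0,"claw":1},{"delta_pos":[0,0,100],"spin":0,"claw":0.5},{"delta_pos":[-10,-30,140],"spin":0,"claw":0},{"delta_pos":[-30,-60,175],"spin":0,"claw":0},{"delta_pos":[-55,-90,210],"spin":0,"claw":0},{"delta_pos":[-75,-120,245],"spin":0,"claw":0},{"delta_pos":[-100,-145,280],"spin":0,"claw":0},{"delta_pos":[-120,-170,315],"spin":0,"claw":0}]'|grep pos
python3 -m jog '[{"delta_pos":[-8,-45,10],"spin":0,"claw":0},{"delta_pos":[-15,-90,25],"spin":0,"claw":0},{"delta_pos":[-15,-135,25],"spin":0,"claw":0},{"delta_pos":[-15,-180,25],"spin":0,"claw":0},{"delta_pos":[-15,-230,25],"spin":0,"claw":0},{"delta_pos":[-15,-280,25],"spin":0,"claw":0},{"delta_pos":[-15,-330,25],"spin":0,"claw":0},{"delta_pos":[-15,-380,25],"spin":0,"claw":0}]'|grep pos
python3 -m jog '[{"delta_pos":[10,-45,0],"spin":-0.1,"claw":0},{"delta_pos":[25,-90,0],"spin":-0.2,"claw":0},{"delta_pos":[50,-130,0],"spin":-0.23,"claw":0},{"delta_pos":[50,-130,0],"spin":-0.23,"claw":0},{"delta_pos":[50,-130,0],"spin":-0.23,"claw":0}]'
python3 -c "
from h import *
look('w11');blk('w11');look('t11','top');blk('t11','top');look('s11','scene');blk('s11','scene')"
```

```text
position: [0.4641, 0.1341, 0.4286]
position: [0.4485, -0.2479, 0.4537]
clock: 19.6
position: [0.4988, -0.378, 0.4524]
tool_rot: [3.094, -0.019, 1.503]
force: [-0.1, 0.6, 0.1]
grip_width: 0.0856
19.6 [ 0.4988 -0.378   0.4524] 1.503 F [-0.1  0.6  0.1] w 0.0856
w11 [ 0.5677 -0.3827] size 50 83 long dir 1.511 px [345. 158.]
19.65 [ 0.4986 -0.3773  0.4533] 1.504 F [-0.4  0.8  0.4] w 0.0854
t11 [ 0.566  -0.3833] size 52 85 long dir 1.495 px [430. 166.]
t11 [0.606  0.3261] size 57 94 long dir 1.73 px [203. 157.]
t11 [0.6396 0.064 ] size 45 72 long dir 1.705 px [288. 146.]
19.7 [ 0.4985 -0.377   0.4539] 1.504 F [-0.  -0.3  1.4] w 0.0851
s11 [0.0377 0.3885] size 40 63 long dir 0.718 px [344. 390.]
s11 [ 0.5624 -0.3741] size 69 106 long dir 1.488 px [356. 182.]
```

```bash

python3 -m jog '[{"delta_pos":[20,-2,-45],"spin":0,"claw":0},{"delta_pos":[40,-4,-90],"spin":0,"claw":0},{"delta_pos":[60,-5,-130],"spin":0,"claw":0},{"delta_pos":[69,-5,-180],"spin":0,"claw":0},{"delta_pos":[69,-5,-230],"spin":0,"claw":0},{"delta_pos":[69,-5,-260],"spin":0,"claw":0},{"delta_pos":[69,-5,-260],"spin":0,"claw":0},{"delta_pos":[69,-5,-260],"spin":0,"claw":0}]'
python3 -c "
from h import *
look('w12');blk('w12')"
```

```text
clock: 20.55
position: [0.5677, -0.3819, 0.1961]
tool_rot: [3.091, -0.016, 1.504]
force: [0.2, -0.6, 1.2]
grip_width: 0.0857
20.55 [ 0.5677 -0.3819  0.1961] 1.504 F [ 0.2 -0.6  1.2] w 0.0857
w12 [ 0.8516 -0.8243] size 37 89 long dir 2.011 px [476. 392.]
w12 [ 0.5689 -0.3821] size 49 83 long dir 1.485 px [316. 184.]
```

```bash

python3 -m jog '[{"delta_pos":[1,-1,-50],"spin":-0.01,"claw":0},{"delta_pos":[1,-1,-100],"spin":-0.01,"claw":0},{"delta_pos":[1,-1,-150],"spin":-0.01,"claw":0},{"delta_pos":[1,-1,-185],"spin":-0.01,"claw":0},{"delta_pos":[1,-1,-194],"spin":-0.01,"claw":0},{"delta_pos":[1,-1,-194],"spin":-0.01,"claw":0.3}]' | grep pos
python3 -m jog '[{"delta_pos":[0,0,0],"spin":0,"claw":0.5},{"delta_pos":[0,0,0],"spin":0,"claw":0.6},{"delta_pos":[0,0,0],"spin":0,"claw":0.6},{"delta_pos":[0,0,0],"spin":0,"claw":0.6}]' 60
```

```text
position: [0.57, -0.3835, 0.0043]
clock: 21.6
position: [0.5716, -0.3846, 0.0079]
tool_rot: [3.084, -0.012, 1.494]
force: [-2.7, 1.4, 15.0]
grip_width: 0.0476
```

```bash

python3 -m jog '[{"delta_pos":[0,0,20],"spin":0,"claw":0.6},{"delta_pos":[0,0,60],"spin":0,"claw":0.6},{"delta_pos":[-10,0,105],"spin":0,"claw":0.6},{"delta_pos":[-25,0,150],"spin":0,"claw":0.6},{"delta_pos":[-40,0,195],"spin":0,"claw":0.6},{"delta_pos":[-55,0,240],"spin":0,"claw":0.6},{"delta_pos":[-70,0,285],"spin":0,"claw":0.6},{"delta_pos":[-80,0,330],"spin":0,"claw":0.6}]'|grep -E 'pos|width'
python3 -m jog '[{"delta_pos":[-10,10,45],"spin":0,"claw":0.6},{"delta_pos":[-20,30,90],"spin":0,"claw":0.6},{"delta_pos":[-30,70,110],"spin":0,"claw":0.6},{"delta_pos":[-35,110,120],"spin":0,"claw":0.6},{"delta_pos":[-35,155,120],"spin":0,"claw":0.6},{"delta_pos":[-35,200,120],"spin":0,"claw":0.6},{"delta_pos":[-35,250,120],"spin":0,"claw":0.6},{"delta_pos":[-35,300,120],"spin":0,"claw":0.6}]'|grep -E 'pos|width'
python3 -m jog '[{"delta_pos":[0,50,0],"spin":0.1,"claw":0.6},{"delta_pos":[0,100,0],"spin":0.2,"claw":0.6},{"delta_pos":[0,150,0],"spin":0.235,"claw":0.6},{"delta_pos":[10,195,-15],"spin":0.235,"claw":0.6},{"delta_pos":[30,240,-30],"spin":0.235,"claw":0.6},{"delta_pos":[55,280,-50],"spin":0.235,"claw":0.6},{"delta_pos":[80,315,-80],"spin":0.235,"claw":0.6},{"delta_pos":[95,345,-110],"spin":0.235,"claw":0.6}]'
```

```text
position: [0.4905, -0.3844, 0.3422]
grip_width: 0.0478
position: [0.4547, -0.082, 0.464]
grip_width: 0.0479
clock: 24.0
position: [0.5504, 0.2644, 0.3553]
tool_rot: [3.076, -0.008, 1.728]
force: [1.5, -0.4, -0.7]
grip_width: 0.0477
```

```bash

python3 -m jog '[{"delta_pos":[15,20,-40],"spin":0,"claw":0.6},{"delta_pos":[33,40,-80],"spin":0,"claw":0.6},{"delta_pos":[34,40,-112],"spin":0,"claw":0.6},{"delta_pos":[34,40,-112],"spin":0,"claw":0.6},{"delta_pos":[34,40,-112],"spin":0,"claw":0.6}]'
python3 -c "
from h import *
look('w13');blk('w13',z=.253);blk('w9',z=.2524)"
```

```text
clock: 24.5
position: [0.5847, 0.3044, 0.2457]
tool_rot: [3.075, -0.008, 1.728]
force: [0.8, 0.1, 0.7]
grip_width: 0.048
24.5 [0.5847 0.3044 0.2457] 1.728 F [0.8 0.1 0.7] w 0.048
```

View pics/w13.png

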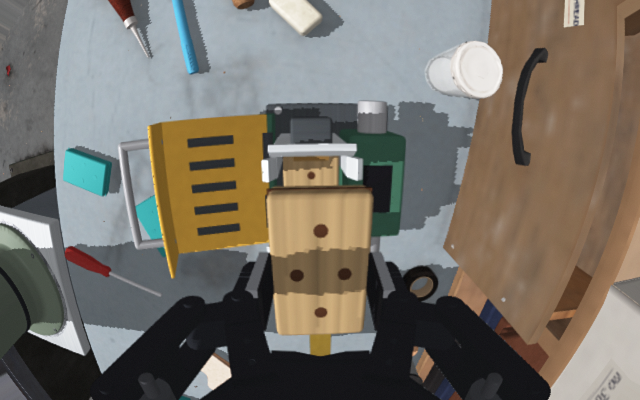

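```bash
python3 -c "
from h import *
a=px2w('wrist',320,282,.2524,load('w9'))-[.579,.2999,0]; b=px2w('wrist',320.3,271.5,.2558,load('w13'))-[.5847,.3044,0]; print(a,b)
pc=load('w13');P=np.array([px2w('wrist',*p,.2558,pc) for p in [(267,192),(372,190),(363,333),(276,333)]]); print(P.mean(0),np.linalg.norm(P[0]-P[3]),np.arctan2(*(P[0]+P[1]-P[2]-P[3])[1::-1]))
"
```

```text
[-1.62346731e-04 -1.83863495e-03  2.52400000e-01] [-0.00074083  0.00240957  0.2558    ]
[0.58387749 0.30656899 0.2558    ] 0.0819846286841216 1.7275441543923837
```

```bash

python3 -m jog '[{"delta_pos":[1,-4,-20],"spin":0,"claw":0.6},{"delta_pos":[1,-4,-50],"spin":0,"claw":0.6},{"delta_pos":[1,-4,-70],"spin":0,"claw":0.6},{"delta_pos":[1,-4,-76],"spin":0,"claw":0.6},{"delta_pos":[1,-4,-76],"spin":0,"claw":0.6}]' 60|grep -E 'pos|force|width'
for i in 1 2 3 4 5 6; do python3 -m jog '[{"delta_pos":[0,0,-3],"spin":0,"claw":0.6},{"delta_pos":[0,0,-6],"spin":0,"claw":0.6}]'|grep -E 'pos|force|width'|tr '\n' ' ';echo; done
```

```text
position: [0.5866, 0.3005, 0.1721]
force: [-0.1, 0.1, -1.3]
grip_width: 0.048
position: [0.5873, 0.3008, 0.1678] force: [-0.1, 0.6, -1.3] grip_width: 0.0477 
position: [0.5875, 0.301, 0.1622] force: [0.2, 0.1, 0.2] grip_width: 0.0477 
position: [0.5874, 0.3011, 0.156] force: [-1.7, -0.2, -0.3] grip_width: 0.048 
position: [0.5873, 0.301, 0.1496] force: [-0.7, -0.5, -1.7] grip_width: 0.0476 
position: [0.5873, 0.3011, 0.1433] force: [-1.7, 1.9, 5.3] grip_width: 0.0478 
position: [0.5873, 0.3017, 0.1378] force: [-4.5, 0.8, 10.4] grip_width: 0.0479
```

```bash

for i in 1 2; do python3 -m jog '[{"delta_pos":[-1,0,-3],"spin":0,"claw":0.6},{"delta_pos":[-1,0,-6],"spin":0,"claw":0.6}]'|grep -E 'pos|force|width'|tr '\n' ' ';echo; done
for i in 1 2 3 4; do python3 -m jog '[{"delta_pos":[0,0,-3],"spin":0,"claw":0.6},{"delta_pos":[0,0,-6],"spin":0,"claw":0.6}]'|grep -E 'pos|force|width'|tr '\n' ' ';echo; done
```

```text
position: [0.5868, 0.3024, 0.1325] force: [-0.4, 0.2, 4.5] grip_width: 0.048 
position: [0.5861, 0.3025, 0.1266] force: [0.2, 0.3, 4.0] grip_width: 0.0478 
position: [0.5861, 0.3026, 0.1204] force: [-0.4, -0.1, 4.0] grip_width: 0.0477 
position: [0.5862, 0.3025, 0.1142] force: [0.5, 0.4, 4.9] grip_width: 0.0482 
position: [0.5861, 0.3025, 0.1078] force: [0.2, 0.7, 3.7] grip_width: 0.0475 
position: [0.5861, 0.3026, 0.1015] force: [1.8, 0.3, 3.4] grip_width: 0.0478
```

Now release, raise, shut, and press-check the top height at the centre and toward both ends.

```bash

python3 -m jog '[{"delta_pos":[0,0,0],"spin":0,"claw":0.48},{"delta_pos":[0,0,0],"spin":0,"claw":0.3},{"delta_pos":[0,0,0],"spin":0,"claw":0.3},{"delta_pos":[0,0,40],"spin":0,"claw":0.3},{"delta_pos":[0,0,85],"spin":0,"claw":0.6},{"delta_pos":[0,0,85],"spin":0,"claw":1},{"delta_pos":[0,0,85],"spin":0,"claw":1},{"delta_pos":[0,0,85],"spin":0,"claw":1}]'|grep -E 'pos|force|width'
python3 -c "
from h import *
look('w14');blk('w14',z=.121)"
python3 -m jog '[{"delta_pos":[0,0,-30],"spin":0,"claw":1},{"delta_pos":[0,0,-50],"spin":0,"claw":1},{"delta_pos":[0,0,-58],"spin":0,"claw":1},{"delta_pos":[0,0,-60],"spin":0,"claw":1}]'|grep -E 'pos|force|width'
for i in 1 2 3 4 5; do python3 -m jog '[{"delta_pos":[0,0,-3],"spin":0,"claw":1},{"delta_pos":[0,0,-3],"spin":0,"claw":1}]'|grep -E 'pos|force'|tr '\n' ' ';echo; done
```

```text
position: [0.5858, 0.3021, 0.1856]
force: [0.0, 0.7, 0.1]
grip_width: 0.0016
28.25 [0.5858 0.3021 0.1856] 1.727 F [0.  0.7 0.1] w 0.0016
w14 [0.5866 0.2945] size 49 92 long dir 1.727 px [305. 244.]
position: [0.5852, 0.302, 0.1242]
force: [0.3, -0.4, 0.8]
grip_width: -0.0003
position: [0.5854, 0.3023, 0.1216] force: [0.7, 1.6, 1.4] 
position: [0.5856, 0.3024, 0.1189] force: [-0.0, 0.6, 2.7] 
position: [0.5856, 0.3025, 0.1158] force: [0.5, 0.8, 3.6] 
position: [0.5856, 0.3025, 0.1125] force: [0.1, 1.0, 3.8] 
position: [0.5856, 0.3025, 0.1091] force: [0.2, 0.3, 2.9]
```

Both blocks are held (contact at z ≈ 0.121, sprung). Next I'll move up and over to the bar, and take top and scene checks.

```bash

python3 -m jog '[{"delta_pos":[0,0,50],"spin":0,"claw":1},{"delta_pos":[0,0,100],"spin":0,"claw":1},{"delta_pos":[-40,-10,130],"spin":0,"claw":0.65},{"delta_pos":[-85,-15,130],"spin":0,"claw":0.65},{"delta_pos":[-130,-20,130],"spin":0,"claw":0.65},{"delta_pos":[-175,-28,110],"spin":0,"claw":0.65},{"delta_pos":[-192,-30,90],"spin":0,"claw":0.65},{"delta_pos":[-192,-30,90],"spin":0,"claw":0.65}]'
python3 -c "
from h import *
look('w15');look('t15','top');blk('t15','top');look('s15','scene');blk('s15','scene')"
```

```text
clock: 30.5
position: [0.3912, 0.2712, 0.1977]
tool_rot: [3.07, -0.009, 1.73]
force: [-0.6, 0.5, -0.2]
grip_width: 0.0298
30.5 [0.3912 0.2712 0.1977] 1.73 F [-0.6  0.5 -0.2] w 0.0298
30.55 [0.3929 0.2721 0.1988] 1.729 F [0.3 0.3 0.6] w 0.03
t15 [0.6036 0.326 ] size 62 94 long dir 1.73 px [203. 156.]
t15 [0.64   0.0641] size 45 72 long dir 1.728 px [288. 146.]
30.6 [0.3939 0.2726 0.1994] 1.728 F [ 0.9 -0.5  0.2] w 0.0297
s15 [0.0383 0.389 ] size 40 65 long dir 0.718 px [344. 389.]
```

View pics/w15.png

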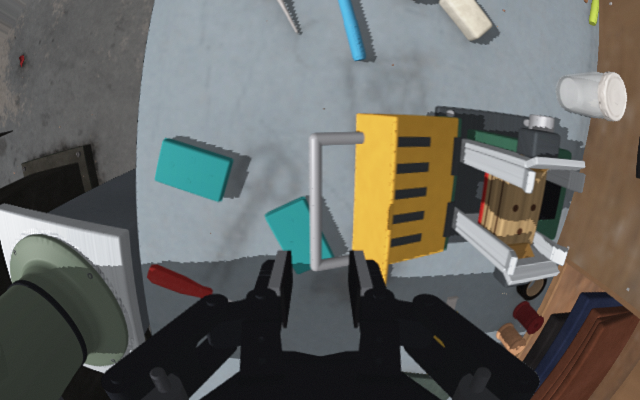

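The blocks sit in the shaft above the red follower at (518,205), with none left on the bench. The bar runs from (316,137) to (317,268).

```bash
python3 -c "
from h import *
pc=load('w15');a=px2w('wrist',316,137,.101,pc);b=px2w('wrist',317,268,.101,pc);print(a,b,(a+b)/2,np.linalg.norm(a-b))"
python3 -m jog '[{"delta_pos":[0,0,-45],"spin":0,"claw":0.65},{"delta_pos":[0,0,-85],"spin":0,"claw":0.65},{"delta_pos":[0,0,-85],"spin":0,"claw":0.65}]'
```

```text
[0.38635375 0.32818687 0.101     ] [0.40485257 0.21505793 0.101     ] [0.39560316 0.2716224  0.101     ] 0.11463142442169016
clock: 30.95
position: [0.3935, 0.2719, 0.1115]
tool_rot: [3.072, -0.01, 1.727]
force: [-1.2, 0.1, -0.2]
grip_width: 0.0299
```

```bash

python3 -m jog '[{"delta_pos":[2,0,-20],"spin":0,"claw":0.65},{"delta_pos":[2,0,-29],"spin":0,"claw":0.65},{"delta_pos":[2,0,-29],"spin":0,"claw":0.85},{"delta_pos":[2,0,-29],"spin":0,"claw":1},{"delta_pos":[2,0,-29],"spin":0,"claw":1},{"delta_pos":[2,0,-29],"spin":0,"claw":1}]' 25
```

```text
clock: 31.55
position: [0.3951, 0.2721, 0.0837]
tool_rot: [3.072, -0.01, 1.728]
force: [-6.9, 0.6, -1.5]
grip_width: 0.0092
```

```bash

python3 -m jog '[{"delta_pos":[3,0,7],"spin":0,"claw":1},{"delta_pos":[6,1,14],"spin":0,"claw":1},{"delta_pos":[11,2,25],"spin":0,"claw":1},{"delta_pos":[17,3,35],"spin":0,"claw":1}]' 25
python3 -c "
from h import *
print(bot.observe()['moment'])"
```

```text
clock: 31.95
position: [0.4125, 0.2749, 0.1203]
tool_rot: [3.072, -0.01, 1.727]
force: [-0.2, -1.1, -3.9]
grip_width: 0.009
[-0.20574877  0.30099122  0.01485894]
```

```bash

python3 -m jog '[{"delta_pos":[7,1,10],"spin":0,"claw":1},{"delta_pos":[15,2,19],"spin":0,"claw":1},{"delta_pos":[22,3,27],"spin":0,"claw":1},{"delta_pos":[31,5,35],"spin":0,"claw":1},{"delta_pos":[40,6,42],"spin":0,"claw":1},{"delta_pos":[50,8,48],"spin":0,"claw":1},{"delta_pos":[50,8,48],"spin":0,"claw":0.9},{"delta_pos":[50,8,48],"spin":0,"claw":0.85}]' 25
```

```text
clock: 32.75
position: [0.4631, 0.2829, 0.1692]
tool_rot: [3.071, -0.01, 1.727]
force: [-0.2, 0.8, -0.5]
grip_width: 0.0128
```

```bash

python3 -m jog '[{"delta_pos":[11,2,6],"spin":0,"claw":0.85},{"delta_pos":[21,3,11],"spin":0,"claw":0.85},{"delta_pos":[32,5,15],"spin":0,"claw":0.85},{"delta_pos":[43,6,18],"spin":0,"claw":0.85},{"delta_pos":[55,8,20],"spin":0,"claw":0.85},{"delta_pos":[66,10,22],"spin":0,"claw":0.85},{"delta_pos":[76,12,22],"spin":0,"claw":0.85},{"delta_pos":[76,12,22],"spin":0,"claw":0.85}]' 25 | grep -E 'pos|for|wid'
for i in 1 2 3 4; do python3 -m jog '[{"delta_pos":[2,0,0],"spin":0,"claw":0.85},{"delta_pos":[4,1,0],"spin":0,"claw":0.85}]'| grep -E 'pos|for'|tr '\n' ' ';echo;done
```

```text
position: [0.5404, 0.2949, 0.191]
force: [-0.6, 0.3, 0.0]
grip_width: 0.0124
position: [0.5442, 0.2957, 0.1909] force: [-1.9, -1.5, -0.4] 
position: [0.5482, 0.2966, 0.1908] force: [-1.0, -1.5, -0.8] 
position: [0.5523, 0.2974, 0.1908] force: [-1.6, -1.4, 0.3] 
position: [0.5537, 0.2978, 0.1905] force: [-34.3, -15.4, 22.2]
```

The guard is against its closed stop. I'll back off, open the fingers and retreat upward.

```bash

python3 -m jog '[{"delta_pos":[-2,0,0],"spin":0,"claw":0.8},{"delta_pos":[-2,0,0],"spin":0,"claw":0.6},{"delta_pos":[-2,0,0],"spin":0,"claw":0.6},{"delta_pos":[-2,0,25],"spin":0,"claw":0.6},{"delta_pos":[-2,0,70],"spin":0,"claw":0.6},{"delta_pos":[-2,0,105],"spin":0,"claw":0.6},{"delta_pos":[-2,0,105],"spin":0,"claw":0.6},{"delta_pos":[-2,0,105],"spin":0,"claw":0.6}]'
python3 - <<'E'
from h import *
look('w16'); look('t16','top'); look('s16','scene'); blk('t16','top')
pc=load('w16'); im=cv2.imread('pics/w16_full.png'); hsv=cv2.cvtColor(im,cv2.COLOR_BGR2HSV)
m=((hsv[...,0]>=20)&(hsv[...,0]<=32)&(hsv[...,1]>180)&(hsv[...,2]>70)).astype('uint8')
c=max(cv2.findContours(m,0,2)[0],key=cv2.contourArea); r=cv2.boxPoints(cv2.minAreaRect(c)); print(r.round())
def W(P,o=(.585,.303),psi=.157): c,s=np.cos(psi),np.sin(psi); return np.array([o[0]+c*P[0]-s*P[1],o[1]+s*P[0]+c*P[1],P[2]])
def G(th,back,up,y): c,s=np.cos(th),np.sin(th); return np.array([-.045+back*c-up*s,y,.05+back*s+up*c])
for th in (0,.1): print(th,[w2px('wrist',W(G(th,b,u,y)),pc).round() for b,u,y in [(0,.115,.075),(.06,.115,.075),(.06,.115,-.075),(0,.115,-.075)]])
E
```

```text
clock: 35.15
position: [0.5521, 0.2977, 0.296]
tool_rot: [3.076, -0.007, 1.726]
force: [-0.2, -0.2, -1.0]
grip_width: 0.0345
35.15 [0.5521 0.2977 0.296 ] 1.726 F [-0.2 -0.2 -1. ] w 0.0345
35.2 [0.5518 0.2975 0.295 ] 1.727 F [ 0.2  0.2 -1.1] w 0.034
35.25 [0.5516 0.2974 0.2946] 1.727 F [0.5 0.1 0.3] w 0.0342
t16 [0.6397 0.0641] size 45 72 long dir 1.728 px [288. 146.]
[[331. 138.]
 [333. 125.]
 [358. 130.]
 [356. 142.]]
0 [array([296., 113.]), array([364., 113.]), array([358., 264.]), array([300., 266.])]
0.1 [array([283., 113.]), array([352., 113.]), array([348., 267.]), array([288., 266.])]
```

```bash
python3 - <<'E'
from h import *
im=cv2.imread('pics/w16_full.png'); hsv=cv2.cvtColor(im,cv2.COLOR_BGR2HSV)
m=((hsv[...,0]>=17)&(hsv[...,0]<=33)&(hsv[...,1]>170)&(hsv[...,2]>90))
for v in (125,150,190,230,250): u=np.where(m[v,260:400])[0]+260; print(v,u.min() if len(u) else None,u.max() if len(u) else None,len(u), im[v,340])
E
```

```text
125 298 361 64 [ 76 189 234]
150 298 360 48 [ 75 188 233]
190 299 359 46 [ 74 187 232]
230 299 356 44 [ 73 185 230]
250 300 355 42 [ 40 105 141]
```

```bash
python3 - <<'E'
from h import *
a=cv2.imread('pics/scene0.png'); b=cv2.imread('pics/s16_full.png')
def prof(im):
    h=cv2.cvtColor(im,cv2.COLOR_BGR2HSV); m=((h[...,0]>=17)&(h[...,0]<=33)&(h[...,1]>170)&(h[...,2]>90))
    o=[]
    for v in range(205,270,8):
        u=np.where(m[v,160:236])[0]+160; o.append((v,int(u.min()),int(u.max())) if len(u) else (v,))
    return o
print(prof(a));print(prof(b))
A=a[170:280,140:260];B=b[170:280,140:260]
cv2.imwrite('pics/cmp.png',cv2.resize(np.hstack([A,B]),None,fx=3.3,fy=3.3,interpolation=cv2.INTER_CUBIC))
E
```

```text
[(205, 200, 231), (213, 179, 230), (221, 176, 230), (229, 188, 229), (237, 188, 229), (245, 189, 218), (253, 189, 208), (261, 189, 195), (269,)]
[(205, 192, 227), (213, 177, 228), (221, 173, 228), (229, 184, 229), (237, 186, 229), (245, 187, 217), (253, 188, 208), (261, 189, 195), (269,)]
```

The static scene camera shows the flap about 4 px further back than at the start. So the guard began slightly ajar and now sits at its stop. Handing in.

```bash
python3 -c "
from h import *
s=bot.observe();print(s['clock'],s['force']);print(bot.job_done())"
```

```text
35.3 [ 0.00385284  0.0376921  -0.21910322]
the job is handed in; nothing more can be done
None
```

I pulled the guard fully open, loaded the only two beech blocks on the bench into the magazine, and pushed the guard closed. The job was handed in at 35.3 s; no verdict came back.

**Last checks:**
- **Guard open:** pressing on the bar, it met its stop at about 1.3 rad.
- **Blocks:** pressing each block afterwards met its top at about 121 mm, with a 3–4 N spring behind it. That matches a block held under the lips. A close-up showed both lips over block 1. For block 2 I had only the height check and a more distant view, and I did not press its ends separately.
- **Bench:** no beech block was found on the bench after loading. The tape measure reads in the same spot before and after closing the guard.
- **Guard closed:** it met its stop at about 34 N, within 3 mm of the predicted place. The flap outline puts it at about 0.02 rad.
- **Robot:** it is clear of everything, with no force reading.

**What did not go to plan:**
- **First pull:** the feeder estimate was about 15 mm off because the guard seemed to start slightly ajar. The first pull therefore peaked at about 90 N at the wrist, and pressing on the stop peaked at about 64 N. Both are under the 120 N wrist limit, but I could not check the 40 N limit on the arm and gripper body.
- **Tool tilt:** that pull left the tool tilted about 2°, growing to about 4° over the later grips. It did not hinder the loading.
- **Final view:** the before-and-after comparison of the closed guard was done on numbers only, because the picture limit was reached.

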